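# Pin the cartridge loader's tray for transport

## Robot

A 7-joint arm with a two-finger parallel gripper is mounted at the origin on the work surface. World frame = base frame: x ahead of the robot, y to its left, z up, the work surface at z = 0. Lengths are in m, angles in rad, forces in N, time in s.
With the tool pointing down it reaches from about 0.35 to 0.9 m from the base axis. Payload 19.9 kg.
Tool frame: the origin (TCP) lies midway between the tips of the shut fingers; the grasp point (between the pads) lies 19 mm behind it; y points along the fingers, z is the direction in which the jaws open and shut, and the axes are right-handed (so a half turn about y gives the same grasp; the last joint's range is limited). The gripper opens to 94 mm and grips with 3 to 60 N. Pads are 16 mm wide; open, the fingers measure 119 mm over their backs; the gripper's body (75 mm by 177 mm) begins 78 mm behind the grasp point.
Start: joints at [-1.256, 0.417, -0.01, 1.614, 0.005, 1.111, -0.053], TCP at [0.218, 0.586, 0.205] pointing down, gripper open.
Joint ranges: [-2.81, 2.81], [-0.39, 2.02], [-1.27, 1.25], [0.06, 2.57], [-1.19, 4.33], [0.19, 2], [-2.82, 2.82]. Speed limits (rad/s): [1.89, 1.89, 2.39, 2.39, 3.01, 3.01, 3.01].

## Interface

Orientations are given as [roll, pitch, yaw] about the fixed x, y, z axes, in that order (R = Rz(yaw) Ry(pitch) Rx(roll)).
In Python, from rig import status, optics, order gives the robot as it stands. The module is installed in compiled form; this text tells all that it offers.
- The arm moves only by the tool send_rows, never from a script. Its argument "steps" is a list of rows, each a list of 3 entries, a list of its own where there are three numbers: the shift along the world's x, y, z in mm, then the turn, a rotation vector about the world's x, y, z in rad, then the opening, from 0 (shut) to 1 (fully open). A call has exactly 5 rows; each row is the pose to reach, as a shift and turn from the pose commanded when the call began; what a row does not reach only later rows make up. A row lasts 1/10 s, in which the tool goes at most 50 mm and 8.59 degrees, less where a joint would pass 70% of its speed; a pose out of reach is approached as far as the arm can. A call with a gripper value outside its range is refused whole. The fingers move at their own pace and stop on an object; "force" is the grip in N (left out, the last holds). Time passes only in rows, so rows that repeat a pose let the fingers close, or fill a call up. It gives the time, the measured TCP pose, the force and the opening at its end, in the units of the state.
- status.get_state(): the state, without advancing time (a new reading comes with each control period).
- optics.grab_frame(name): name is "scene" or "top" or "wrist"; returns the picture (384x512x3 uint8, blue, green, red); there is no depth.
- optics.camera_model(name): a dict with "mtx" (3x3 intrinsics, pixels), "k1" (the pictures are not rectified: a ray, as slopes to the right and down, at radius r is drawn at 1 + k1 r^2 times it, then the intrinsics apply), "T" (4x4, takes a point from camera to world coordinates); the wrist camera has in their place "hand_eye" (4x4, takes a point from camera to tool coordinates, whose origin is the TCP and whose axes are the tool frame's). Camera axes: x right, y down, z forward; pixel columns grow to the right and rows downward; lengths in m; the calibration is good to about 2 mm. A picture is of the moment at which its call begins: read the wrist's pose just before it. camera_model takes no time and is no camera call.
- order.hand_in(): hands the job in, once; it reports no verdict.
Trained networks look in the newest picture that a camera, given by its name, has taken for a name from the list of things; names that differ only in an ending like _2 or _b are one class to them, and where a whole thing is asked for, a point or a joint stands for the part that bears it (a point fixed in the world has none). Each returns a list of dicts, best first, with "confidence" (0 to 1); they miss things now and then, are a little off and sometimes report something else, mostly with a low value. They report only what shows in the picture. A call takes as long as a camera call. They do not tell look-alikes from the thing itself.
- optics.look_for(camera, thing): "box" ([left, top, width, height] in pixels, round what is visible of it).
- optics.place_of(camera, thing): "pixel" ([column, row] in pixels: a listed point, or the origin of a listed thing).
The state is a dict: "time_s": time; "joint_positions": joint angles; "joint_vel": joint speeds; "joint_efforts": joint torques, N m; "tcp_pos": TCP position; "tool_rot": TCP orientation; "contact_force": force on the tool from outside, world axes, zero at the start; "ft_torque": the same for the moment, N m; "width": finger opening in m.
Only numpy, scipy, OpenCV 4.12 (cv2) and the standard library are available. Lean on these libraries where they do the work, as an engineer would, in place of code of your own. Each camera call takes 0.05 s, during which the arm holds its last target.

## Task

Lock the low black cartridge loader for transport: push its pulled-out tray in until it is fully home, so that the hole in the tray's steel side tab lies over the hole in the loader's fixed ear. Then take the transit pin (the one with the tall straight cylindrical knob) out of the pin stand, put it down through both holes until its flange sits on the tab, and let go.

Things in the scene. Friction and masses are not known exactly. Their poses are not given: they have to be found in the camera images.
- tray (a joint): how far the tray is out, m: 0 = fully home at a hard stop, 0.10 = fully out; starts 0.05 to 0.085 out, slides level with about 3 N friction, stays where left. Its steel side tab (100 by 85 mm, 8 mm thick, top 55 mm above the table) has a 26 mm hole and slides just over the loader's ear; at 0 this hole lies exactly over the ear's hole, else that much nearer the front (-x of lock_hole).
- tray_face (a point): centre of the tray's flat grey front face, the place to push: 240 mm wide, 40 mm thick, 10 to 75 mm above the table, the point at 50 mm; it moves with the tray. x axis level, square to the face, pointing into the loader (the way the tray goes in); y left along the face; z up. The loader behind it: fixed black box 240 mm wide, 260 deep, 85 high.
- lock_hole (a point): centre of the 26 mm round through-hole in the fixed aluminium ear on the loader's left (+y) side, at the ear's top face, 45 mm above the table. Ear 12 mm thick, hollow below; the hole is 60 mm from the loader's side. x axis the way the tray goes in, z up. A pin fully in (flange on the tab) has its pin_grip point 37 mm above this one.
- pin_grip (a point): middle of the transit pin's upright black knob (34 mm dia, 54 tall with its 44 mm dia, 4 mm flange at the foot), 27 mm above the flange's underside; z up the pin. Shank below: 14 mm dia, 45 long, tapered nose; 0.11 kg. Stands in a fixed grey stand, flange on its top (60 mm high); 3 holes in a row 75 mm apart, x axis square to the row. Not wanted beside it: a ball-headed pin, a flat disc screw.
There are look-alikes about, which are no part of the job. Leave any green or pink look-alike of the part that bears pin_grip alone.

How it is judged:
By the outcome, as a careful person would: the job done as asked, in the order asked, and still so for the second after the job is handed in, with the robot touching nothing.
It also fails if it takes over 54 s, if anything falls off the work surface, if the arm or the gripper's body presses on something with over 40 N, if the wrist force passes 120 N, or if a joint passes its speed limit or range.

## Working session

There is one attempt and no reset: what is moved stays moved. The work goes in short steps, Python scripts to look and compute and a tool call to move; the robot and the scene stay as the last step left them, time stands still between calls to the robot, and variables do not carry over. Pictures are saved under pics/ and viewed, and the job is handed in when it is done.

Besides the shell and the picture viewer there is one more tool, called after "Emit:" as a command line: name --argument value ..., lists and objects as JSON in quotes. send_rows: Moves the arm, as the interface text tells. Its arguments: {"type":"object","properties":{"steps":{"type":"array","items":{"type":"array"}},"force":{"type":"number"}},"required":["steps"]}

```bash
mkdir -p pics; cat > h.py <<'E'
import numpy as np, cv2
from rig import status, optics, order
from scipy.spatial.transform import Rotation as R
def tool():
    s=status.get_state(); T=np.eye(4); T[:3,:3]=R.from_euler('xyz',s['tool_rot']).as_matrix(); T[:3,3]=s['tcp_pos']; return T
def camT(n,Tt=None):
    m=optics.camera_model(n)
    return np.array(m['T']) if 'T' in m else (tool() if Tt is None else Tt)@np.array(m['hand_eye'])
def ray(n,px,T):
    m=optics.camera_model(n); K=np.array(m['mtx'])
    a=(px[0]-K[0,2])/K[0,0]; b=(px[1]-K[1,2])/K[1,1]; x,y=a,b
    for _ in range(30):
        f=1+m['k1']*(x*x+y*y); x,y=a/f,b/f
    d=T[:3,:3]@np.array([x,y,1]); return T[:3,3],d/np.linalg.norm(d)
def atz(n,px,z,T):
    o,d=ray(n,px,T); return o+d*(z-o[2])/d[2]
def tri(rs):
    A=np.zeros((3,3));b=np.zeros(3)
    for o,d in rs:
        P=np.eye(3)-np.outer(d,d);A+=P;b+=P@o
    p=np.linalg.solve(A,b); return p,[np.linalg.norm((np.eye(3)-np.outer(d,d))@(p-o)) for o,d in rs]
def proj(n,p,T):
    m=optics.camera_model(n);K=np.array(m['mtx']); q=np.linalg.inv(T)@np.append(p,1); x,y=q[0]/q[2],q[1]/q[2]; f=1+m['k1']*(x*x+y*y)
    return K[0,0]*x*f+K[0,2],K[1,1]*y*f+K[1,2]
E
python3 - <<'E'
from h import *
s=status.get_state(); print(s['time_s'],s['tcp_pos'],s['tool_rot'],s['width']); print(tool().round(3))
for n in ['scene','top','wrist']:
    T=camT(n); cv2.imwrite(f'pics/{n}0.png',optics.grab_frame(n)); print(n,T[:3,3].round(3),T[:3,2].round(2))
    for t in ['tray_face','lock_hole','pin_grip']:
        print(t,[(np.round(d['pixel'],1).tolist(),round(d['confidence'],2)) for d in optics.place_of(n,t)][:4])
print(status.get_state()['time_s'])
E
```

```text
0.0 [0.21759586 0.58548954 0.2048243 ] [-1.57202776e+00 -9.49793995e-05 -3.55795249e-01] 0.09411033191264728
[[ 0.937 -0.     0.348  0.218]
 [-0.348 -0.001  0.937  0.585]
 [ 0.    -1.    -0.001  0.205]
 [ 0.     0.     0.     1.   ]]
scene [1.004 0.192 0.54 ] [-0.73 -0.07 -0.68]
tray_face [([132.5, 190.2], 0.86)]
lock_hole [([202.2, 257.8], 0.87)]
pin_grip [([339.2, 165.7], 0.76), ([341.6, 252.7], 0.72), ([343.1, 197.2], 0.67)]
top [0.375 0.112 0.93 ] [ 0.17  0.02 -0.98]
tray_face [([356.1, 194.1], 0.86)]
lock_hole [([278.9, 133.3], 0.75)]
pin_grip [([172.8, 182.3], 0.93), ([179.7, 137.4], 0.75), ([171.7, 235.7], 0.7)]
wrist [0.154 0.609 0.384] [ 0.22 -0.08 -0.97]
tray_face []
lock_hole []
pin_grip []
0.6
```

View pics/scene0.png

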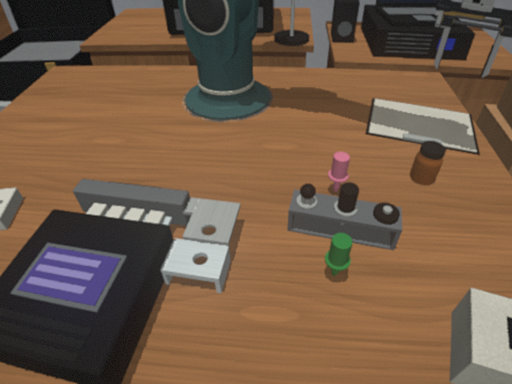

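View pics/top0.png

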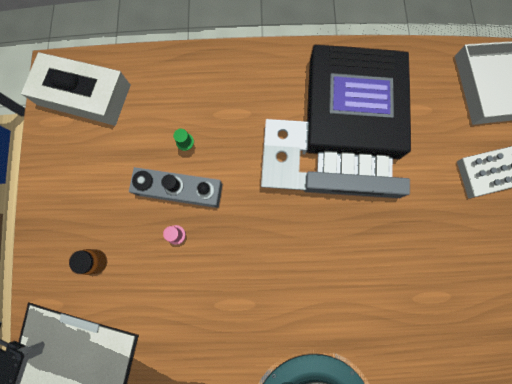

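```bash
python3 - <<'E'
from h import *
S=camT('scene');T=camT('top')
f=lambda a,b:print(*[np.round(v,4) for v in tri([ray('scene',a,S),ray('top',b,T)])])
f((132.5,190.2),(356.1,194.1)); f((202.2,257.8),(278.9,133.3))
for a in [(339.2,165.7),(341.6,252.7),(343.1,197.2)]:
  for b in [(172.8,182.3),(179.7,137.4),(171.7,235.7)]: f(a,b)
E
```

```text
[ 0.5039 -0.1153  0.0546] [0.004 0.004]
[0.6566 0.0607 0.0477] [0.0019 0.0019]
[0.5226 0.2907 0.1559] [0.0015 0.0015]
[0.6004 0.2698 0.2169] [0.0039 0.0039]
[0.4164 0.3119 0.0711] [0.0013 0.0013]
[ 0.5601  0.3286 -0.0408] [0.0092 0.0092]
[0.6462 0.2962 0.0704] [0.0013 0.0013]
[ 0.4303  0.3678 -0.2107] [0.0113 0.0113]
[0.5349 0.3058 0.0918] [0.0014 0.0014]
[0.6159 0.2808 0.1681] [0.0044 0.0044]
[ 0.4207  0.3329 -0.0174] [0.0011 0.0011]
```

The scene picture shows the transit pin, with its tall black knob, in the middle stand hole at (347,199). The green pin at (340,250) and the pink pin at (340,165) are loose decoys. The top picture shows the ear hole at about (283,134), the tab hole at about (282,156) and the transit pin at (173,182). I'll refine the loader and stand directions next.

```bash
python3 - <<'E'
from h import *
t=cv2.imread('pics/top0.png'); s=cv2.imread('pics/scene0.png')
cv2.imwrite('pics/topz.png',cv2.resize(t[100:215,245:425],None,fx=4.4,fy=4.4,interpolation=cv2.INTER_CUBIC))
cv2.imwrite('pics/topz2.png',cv2.resize(t[115:250,120:235],None,fx=4.4,fy=4.4,interpolation=cv2.INTER_CUBIC))
E
```

```text
(no output)
```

View pics/topz.png

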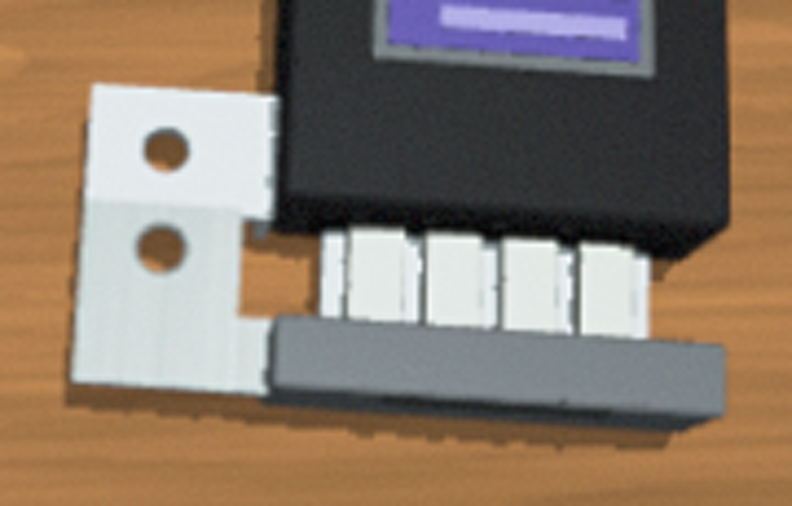

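View pics/topz2.png

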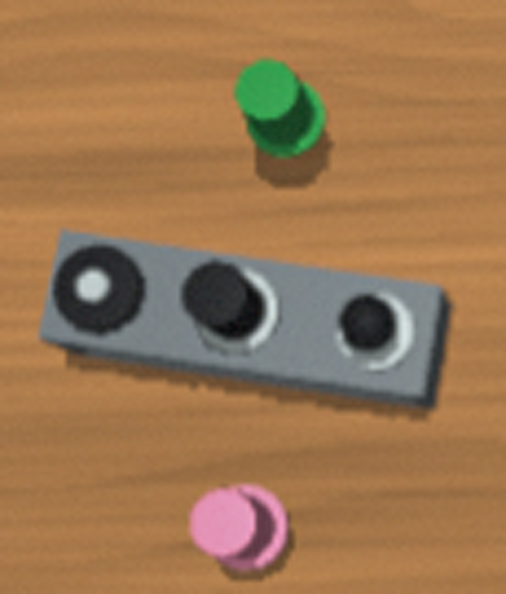

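```bash
python3 - <<'E'
from h import *
T=camT('top');S=camT('scene')
g=lambda u,v,z:atz('top',(244.6+u/4.4,99.6+v/4.4),z,T)
g2=lambda u,v,z:atz('top',(119.6+u/4.4,114.6+v/4.4),z,T)
P={'ear':g(166,149,.045),'tab':g(161,248,.055),'fl':g(270,388,.075),'fr':g(722,415,.075),'bl':g(275,318,.075),'br':g(723,345,.075),'tabfl':g(72,382,.055),'tabbl':g(92,84,.045),'lfl':g(276,190,.085),'lfr':g(728,220,.085)}
for k,v in P.items(): print(k,v.round(4))
a=lambda p,q:np.degrees(np.arctan2(*(p-q)[[1,0]]))
print('yaw face',a(P['fl'],P['fr'])-90,a(P['bl'],P['br'])-90,a(P['lfl'],P['lfr'])-90,'holes',a(P['ear'],P['tab']),np.linalg.norm((P['ear']-P['tab'])[:2]))
print('facemid',(P['fl']+P['fr'])/2)
print('pin knob top',g2(217,292,.114),'flange',g2(237,308,.064))
c=[g2(62,232,.06),g2(443,287,.06),g2(433,400,.06),g2(40,340,.06)]
for p in c: print('stand',p.round(4))
print('row',a(c[0],c[1]),a(c[3],c[2]),'mid',np.mean(c,0))
print('scene tab hole/ear', atz('scene',(209,230),.055,S),atz('scene',(200.5,259),.045,S))
print('green',g2(265,88,.054)+0,'pink',g2(222,522,.054))
E
```

```text
ear [0.6564 0.0541 0.045 ]
tab [0.598  0.0596 0.055 ]
fl [0.5172 0.0073 0.075 ]
fr [ 0.4965 -0.2283  0.075 ]
bl [0.5539 0.003  0.075 ]
br [ 0.5335 -0.2323  0.075 ]
tabfl [0.5266 0.1091 0.055 ]
tabbl [0.6951 0.0935 0.045 ]
lfl [6.199e-01 3.000e-04 8.500e-02]
lfr [ 0.5983 -0.2377  0.085 ]
yaw face -5.011645715219032 -4.962900756667821 -5.177378417612658 holes -5.316555585691776 0.058622977589904125
facemid [ 0.50687373 -0.11049033  0.075     ]
pin knob top [0.53391676 0.31067834 0.114     ] flange [0.53478191 0.31202676 0.064     ]
stand [0.5798 0.4095 0.06  ]
stand [0.5438 0.2031 0.06  ]
stand [0.4839 0.2089 0.06  ]
stand [0.5211 0.4197 0.06  ]
row 80.09861363174254 79.98869050605364 mid [0.53214585 0.31031021 0.06      ]
scene tab hole/ear [0.5997283  0.06108734 0.055     ] [0.65765836 0.05562352 0.045     ]
green [0.65854801 0.30079876 0.054     ] pink [0.42301906 0.32116283 0.054     ]
```

The loader yaw is about -5.1° with the tray about 58 mm out. The ear hole is at about (0.657, 0.055) and the face centre at about (0.507, -0.111). Now I'll move in front of the tray with the gripper shut.

Emit:
send_rows --steps '[[[202,-689,0],[0,0,-1.304],0],[[202,-689,0],[0,0,-1.304],0],[[202,-689,0],[0,0,-1.304],0],[[202,-689,0],[0,0,-1.304],0],[[202,-689,0],[0,0,-1.304],0]]' --force 20

```text
time_s: 1.1
tcp_pos: [0.2882, 0.344, 0.2055]
tool_rot: [-1.571, 0.0, -1.112]
contact_force: [1.2, 0.7, 0.8]
width: 0.0573
```

Emit:
send_rows --steps '[[[131,-444,0],[0,0,-0.55],0],[[131,-444,0],[0,0,-0.55],0],[[131,-444,0],[0,0,-0.55],0],[[131,-444,0],[0,0,-0.55],0],[[131,-444,0],[0,0,-0.55],0]]'

```text
time_s: 1.6
tcp_pos: [0.3589, 0.1043, 0.2057]
tool_rot: [-1.57, 0.001, -1.66]
contact_force: [1.0, 0.7, 0.9]
width: 0.0174
```

Emit:
send_rows --steps '[[[62,-200,0],[0,0,0],0],[[62,-200,0],[0,0,0],0],[[62,-200,0],[0,0,0],0],[[62,-200,0],[0,0,0],0],[[62,-200,0],[0,0,0],0]]'

```text
time_s: 2.1
tcp_pos: [0.4215, -0.0985, 0.2059]
tool_rot: [-1.569, -0.001, -1.661]
contact_force: [-0.3, 1.7, -0.4]
width: 0.0005
```

Emit:
send_rows --steps '[[[5,-5,-50],[0,0,0],0],[[10,-6,-100],[0,0,0],0],[[10,-6,-140],[0,0,0],0],[[10,-6,-168],[0,0,0],0],[[10,-6,-168],[0,0,0],0]]'

```text
time_s: 2.6
tcp_pos: [0.4288, -0.1, 0.035]
tool_rot: [-1.576, -0.001, -1.656]
contact_force: [-0.6, 0.5, 0.4]
width: 0.0004
```

Emit:
send_rows --steps '[[[20,-2,0],[0,0,0],0],[[40,-4,0],[0,0,0],0],[[55,-5,0],[0,0,0],0],[[65,-6,0],[0,0,0],0],[[75,-7,0],[0,0,0],0]]'

```text
time_s: 3.1
tcp_pos: [0.5063, -0.1068, 0.0386]
tool_rot: [-1.57, 0.0, -1.656]
contact_force: [-4.6, 1.5, 2.1]
width: 0.0007
```

Emit:
send_rows --steps '[[[8,-1,0],[0,0,0],0],[[16,-1,0],[0,0,0],0],[[24,-2,0],[0,0,0],0],[[32,-3,0],[0,0,0],0],[[36,-3,0],[0,0,0],0]]'

```text
time_s: 3.6
tcp_pos: [0.5425, -0.1101, 0.0374]
tool_rot: [-1.571, -0.0, -1.656]
contact_force: [-4.3, -1.0, 3.3]
width: 0.0004
```

Emit:
send_rows --steps '[[[2,0,0],[0,0,0],0],[[4,0,0],[0,0,0],0],[[6,0,0],[0,0,0],0],[[8,-1,0],[0,0,0],0],[[9,-1,0],[0,0,0],0]]'

```text
time_s: 4.1
tcp_pos: [0.5509, -0.1106, 0.0373]
tool_rot: [-1.571, 0.0, -1.656]
contact_force: [-3.7, 0.8, -0.3]
width: 0.0006
```

```bash
python3 - <<'E'
from h import *
t=optics.grab_frame('top'); cv2.imwrite('pics/top1.png',t)
cv2.imwrite('pics/top1z.png',cv2.resize(t[100:215,245:425],None,fx=4.4,fy=4.4,interpolation=cv2.INTER_CUBIC)); print(status.get_state()['contact_force'])
E
```

```text
[-2.863579    0.93169253 -1.28389741]
```

View pics/top1z.png

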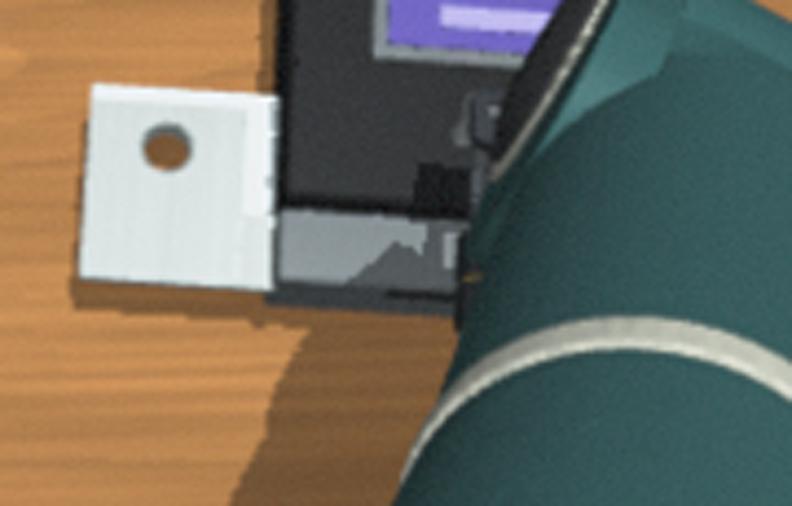

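The close-up shows the tab hole at about (167,147), almost over the ear hole with a slight sliver left. The force is still only friction, so I'll keep pushing gently to the stop.

Emit:
send_rows --steps '[[[1,0,0],[0,0,0],0],[[2,0,0],[0,0,0],0],[[3,0,0],[0,0,0],0],[[4,0,0],[0,0,0],0],[[4,0,0],[0,0,0],0]]'

```text
time_s: 4.65
tcp_pos: [0.5528, -0.1107, 0.0372]
tool_rot: [-1.575, 0.001, -1.656]
contact_force: [-18.1, 3.0, 12.7]
width: 0.0006
```

The tray hit its hard stop: 18 N with no further motion, at the expected position. Next I'll retract and go to the pin.

Emit:
send_rows --steps '[[[-10,1,0],[0,0,0],0],[[-40,4,0],[0,0,0],0],[[-40,4,50],[0,0,0],0],[[-40,4,100],[0,0,0],0],[[-40,4,150],[0,0,0],0]]'

```text
time_s: 5.15
tcp_pos: [0.5145, -0.1071, 0.1894]
tool_rot: [-1.57, -0.0, -1.656]
contact_force: [1.5, 1.2, 0.2]
width: 0.0002
```

Emit:
send_rows --steps '[[[4,60,30],[0,0,-0.087],0],[[4,100,60],[0,0,-0.087],0],[[10,200,60],[0,0,-0.087],0],[[10,200,60],[0,0,-0.087],0],[[10,230,60],[0,0,-0.087],0.9]]'

```text
time_s: 5.65
tcp_pos: [0.525, 0.1259, 0.2484]
tool_rot: [-1.569, 0.002, -1.742]
contact_force: [1.3, -0.6, -0.8]
width: 0.0056
```

```bash
python3 - <<'E'
from h import *
t=optics.grab_frame('top')
cv2.imwrite('pics/top2z.png',cv2.resize(t[30:250,110:425],None,fx=2.5,fy=2.5,interpolation=cv2.INTER_CUBIC)); 
Tt=tool(); print(Tt.round(3)); W=camT('wrist',Tt); np.save('W1.npy',W)
cv2.imwrite('pics/w1.png',optics.grab_frame('wrist'))
for th in ['pin_grip','lock_hole']: print([(np.round(d['pixel'],1).tolist(),round(d['confidence'],2),atz('wrist',d['pixel'],z,W).round(4)) for z in [.087 if th=='pin_grip' else .045] for d in optics.place_of('wrist',th)])
E
```

```text
[[-0.163  0.001  0.987  0.524]
 [-0.987  0.003 -0.163  0.133]
 [-0.003 -1.     0.001  0.248]
 [ 0.     0.     0.     1.   ]]
[([144.0, 48.3], 0.77, array([0.4301, 0.301 , 0.087 ])), ([329.4, 30.6], 0.72, array([0.6343, 0.2852, 0.087 ])), ([237.1, 18.4], 0.62, array([0.537 , 0.3132, 0.087 ]))]
[([356.6, 215.4], 0.63, array([0.6593, 0.0531, 0.045 ]))]
```

View pics/top2z.png

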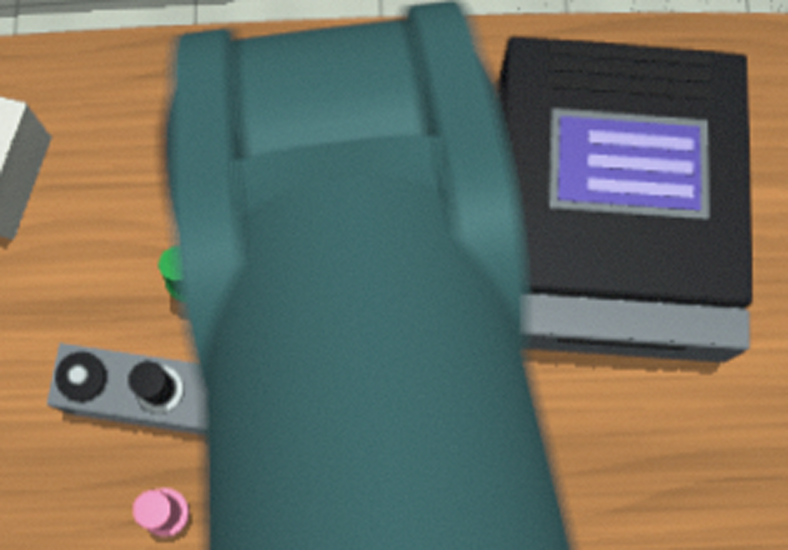

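View pics/w1.png

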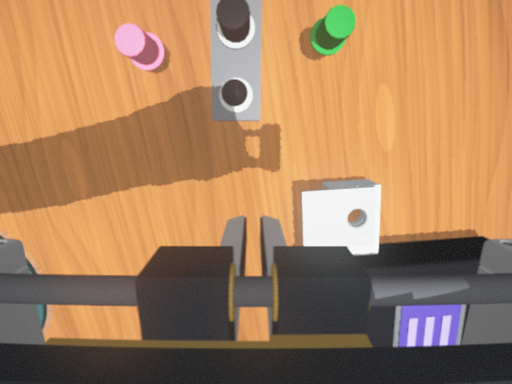

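The wrist picture shows the tab hole open to below at (357,217). The transit pin is at (235,20), with its stand neighbour nearer at (235,93) and pink and green to either side. I'll take a second, closer wrist view.

Emit:
send_rows --steps '[[[5,40,-10],[0,0,0],0.9],[[10,80,-20],[0,0,0],0.9],[[10,87,-30],[0,0,0],0.9],[[10,87,-30],[0,0,0],0.9],[[10,87,-30],[0,0,0],0.9]]'

```text
time_s: 6.35
tcp_pos: [0.5352, 0.208, 0.2178]
tool_rot: [-1.57, -0.0, -1.745]
contact_force: [-0.0, -0.8, 0.0]
width: 0.0611
```

```bash
python3 - <<'E'
from h import *
Tt=tool(); print(Tt[:3,3].round(4)); W=camT('wrist',Tt); W1=np.load('W1.npy')
cv2.imwrite('pics/w2.png',optics.grab_frame('wrist'))
for d in optics.place_of('wrist','pin_grip'):
  p=d['pixel']; print(np.round(p,1),round(d['confidence'],2),atz('wrist',p,.087,W).round(4))
  for q in [(237.1,18.4)]: print(tri([ray('wrist',p,W),ray('wrist',q,W1)]), tri([ray('wrist',p,W),ray('top',(172.8,182.3),camT('top')),ray('scene',(343.1,197.2),camT('scene'))]))
print(optics.look_for('wrist','pin_grip'))
np.save('W2.npy',W)
E
```

```text
[0.5352 0.208  0.2178]
[137.3 110.9] 0.82 [0.4295 0.3089 0.087 ]
(array([0.52443606, 0.26470074, 0.29928227]), [np.float64(0.02425292625849156), np.float64(0.02425292625849146)]) (array([0.50100074, 0.30415444, 0.10946464]), [np.float64(0.05886155759538631), np.float64(0.03010844872474396), np.float64(0.03647235669969017)])
[331.5  93. ] 0.68 [0.6324 0.2911 0.087 ]
(array([0.55439301, 0.26213974, 0.29850082]), [np.float64(0.025986494912511163), np.float64(0.025986494912510955)]) (array([0.57376135, 0.29362558, 0.13592192]), [np.float64(0.04396936012179837), np.float64(0.04670559734652306), np.float64(0.0052732163802122365)])
[{'box': [212.3, 66.5, 42.3, 47.3], 'confidence': 0.87}, {'box': [309.1, 76.1, 51.4, 43.5], 'confidence': 0.85}, {'box': [111.3, 95.2, 53.7, 35.0], 'confidence': 0.66}]
```

View pics/w2.png

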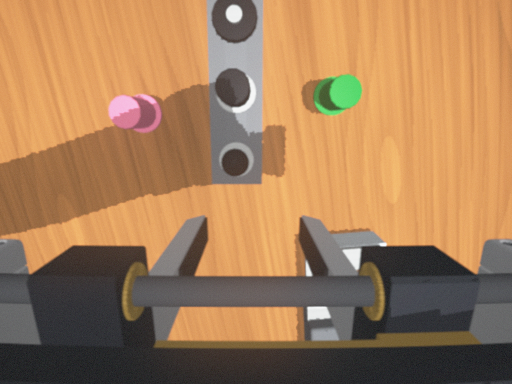

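This view shows the transit pin's knob top at about (234,86) and its flange at about (237,94).

```bash
python3 - <<'E'
from h import *
W=np.load('W2.npy');W1=np.load('W1.npy')
print(atz('wrist',(234,86),.114,W),atz('wrist',(237,93.5),.062,W), atz('wrist',(235.5,90),.087,W))
r=[ray('wrist',(235.5,90),W),ray('wrist',(237.1,18.4),W1)]
print(tri(r)); print(tri(r+[ray('top',(172.8,182.3),camT('top')),ray('scene',(343.1,197.2),camT('scene'))]))
print(proj('wrist',np.array([.535,.310,.087]),W),proj('scene',np.array([.535,.310,.087]),camT('scene')),proj('top',np.array([.535,.310,.087]),camT('top')))
E
```

```text
[0.53547787 0.31154923 0.114     ] [0.53513122 0.3098657  0.062     ] [0.53514781 0.310919   0.087     ]
(array([0.53626668, 0.30943074, 0.09862348]), [np.float64(0.0006794691324326711), np.float64(0.0006794691324324946)])
(array([0.53566191, 0.30811251, 0.09286447]), [np.float64(0.0021278336776922964), np.float64(0.003206491683506092), np.float64(0.001438127928619936), np.float64(0.003872597323144984)])
(np.float64(235.5245756136029), np.float64(90.94418467985483)) (np.float64(345.72963708638235), np.float64(199.1169281294267)) (np.float64(172.05278545860065), np.float64(182.6939564748478))
```

Emit:
send_rows --steps '[[[0,50,0],[0,0,0],0.8],[[0,102,0],[0,0,0],0.8],[[0,102,-40],[0,0,0],0.8],[[0,102,-75],[0,0,0],0.8],[[0,102,-75],[0,0,0],0.8]]'

```text
time_s: 7.0
tcp_pos: [0.5331, 0.3107, 0.1392]
tool_rot: [-1.574, -0.004, -1.743]
contact_force: [-0.8, -0.5, -0.0]
width: 0.075
```

```bash
python3 - <<'E'
from h import *
s=status.get_state();print(s['tcp_pos'],s['width'])
t=optics.grab_frame('scene')
cv2.imwrite('pics/s3.png',cv2.resize(t[60:280,230:450],None,fx=2.7,fy=2.7,interpolation=cv2.INTER_CUBIC)); 
E
```

```text
[0.53310899 0.310662   0.13916109] 0.07497119444115054
```

View pics/s3.png

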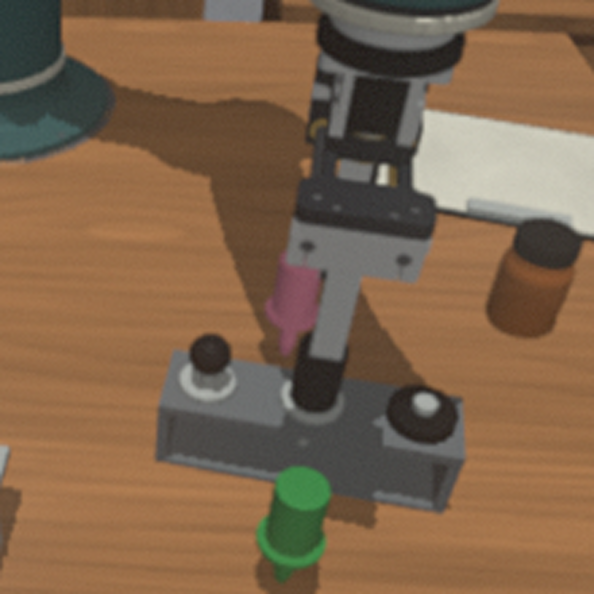

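The fingers straddle the knob, clear of both decoys. I'll go down and grip.

Emit:
send_rows --steps '[[[0,0,-30],[0,0,0],0.8],[[0,0,-55],[0,0,0],0.8],[[0,0,-72],[0,0,0],0.8],[[0,0,-72],[0,0,0],0.8],[[0,0,-72],[0,0,0],0.3]]'

```text
time_s: 7.55
tcp_pos: [0.5357, 0.3122, 0.072]
tool_rot: [-1.57, 0.001, -1.743]
contact_force: [0.5, 0.1, 0.3]
width: 0.0705
```

Emit:
send_rows --steps '[[[0,0,0],[0,0,0],0],[[0,0,0],[0,0,0],0],[[0,0,0],[0,0,0],0],[[0,0,0],[0,0,0],0],[[0,0,0],[0,0,0],0]]' --force 25

```text
time_s: 8.05
tcp_pos: [0.5348, 0.3123, 0.0706]
tool_rot: [-1.571, 0.0, -1.743]
contact_force: [-0.7, -0.4, 3.7]
width: 0.0335
```

Emit:
send_rows --steps '[[[0,0,15],[0,0,0],0],[[0,0,40],[0,0,0],0],[[0,0,75],[0,0,0],0],[[0,0,100],[0,0,0],0],[[0,0,100],[0,0,0],0]]'

```text
time_s: 8.55
tcp_pos: [0.5364, 0.3127, 0.1748]
tool_rot: [-1.567, 0.004, -1.743]
contact_force: [0.0, -0.6, -0.5]
width: 0.0338
```

```bash
python3 - <<'E'
from h import *
s=status.get_state();print(s['tcp_pos'],s['width'],s['contact_force'])
t=optics.grab_frame('scene')
cv2.imwrite('pics/s4.png',cv2.resize(t[60:300,130:450],None,fx=2.4,fy=2.4,interpolation=cv2.INTER_CUBIC))
t=optics.grab_frame('top');cv2.imwrite('pics/t4.png',cv2.resize(t[100:215,245:425],None,fx=4.4,fy=4.4,interpolation=cv2.INTER_CUBIC))
print(optics.place_of('top','lock_hole'));
E
```

```text
[0.53636035 0.31271688 0.17480691] 0.03379884778850188 [ 0.00200191 -0.61523621 -0.47621066]
[{'pixel': [284.0, 134.9], 'confidence': 0.62}]
```

View pics/s4.png

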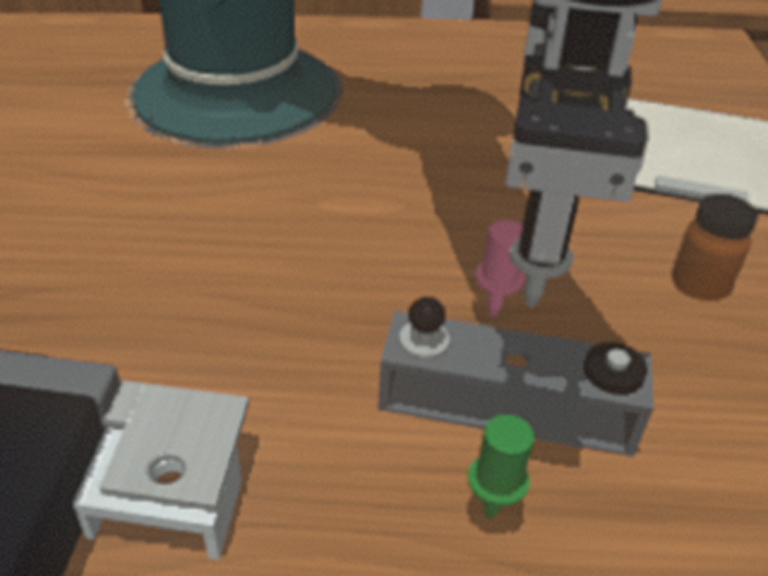

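View pics/t4.png

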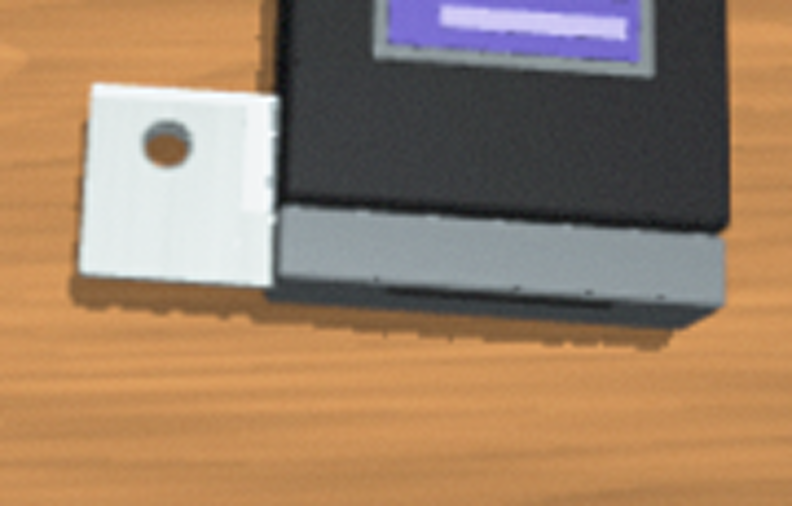

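The pin is held upright with its shank hanging free, and the tray is flush. The tab hole is at (167,143) in the top crop and (167,469) in the scene crop. I'll work out the hole position from both.

```bash
python3 - <<'E'
from h import *
T=camT('top');S=camT('scene')
a=(244.6+167/4.4,99.6+143.5/4.4); b=(129.7+167/2.4,59.7+469/2.4)
print(atz('top',a,.055,T),atz('scene',b,.055,S),tri([ray('top',a,T),ray('scene',b,S)]))
E
```

```text
[0.65633004 0.05411665 0.055     ] [0.65680535 0.05466571 0.055     ] (array([0.65644817, 0.05429492, 0.05446696]), [np.float64(0.00021792372257196048), np.float64(0.0002179237225719544)])
```

Emit:
send_rows --steps '[[[20,-43,0],[0,0,0],0],[[40,-85,0],[0,0,0],0],[[60,-128,0],[0,0,0],0],[[80,-170,0],[0,0,0],0],[[100,-213,0],[0,0,0],0]]'

```text
time_s: 9.2
tcp_pos: [0.6348, 0.0975, 0.1695]
tool_rot: [-1.572, -0.001, -1.743]
contact_force: [1.0, -0.2, -0.5]
width: 0.0335
```

Emit:
send_rows --steps '[[[15,-32,0],[0,0,0],0],[[21,-43,0],[0,0,0],0],[[21,-43,-25],[0,0,0],0],[[21,-43,-45],[0,0,0],0],[[21,-43,-45],[0,0,0],0]]'

```text
time_s: 9.7
tcp_pos: [0.6538, 0.0567, 0.1222]
tool_rot: [-1.576, -0.002, -1.742]
contact_force: [-0.3, 0.7, -0.3]
width: 0.0337
```

```bash
python3 - <<'E'
from h import *
for i in range(1): s=status.get_state();print(s['tcp_pos'],s['width'],s['contact_force'])
t=optics.grab_frame('scene')
cv2.imwrite('pics/s5.png',cv2.resize(t[150:310,140:300],None,fx=3.7,fy=3.7,interpolation=cv2.INTER_CUBIC))
print(status.get_state()['tcp_pos'])
w=optics.grab_frame('wrist');cv2.imwrite('pics/w5.png',w)
t=optics.grab_frame('top');cv2.imwrite('pics/t5.png',cv2.resize(t[80:215,205:425],None,fx=3.5,fy=3.5,interpolation=cv2.INTER_CUBIC))
print(status.get_state()['tcp_pos'])
E
```

```text
[0.6538245  0.05672294 0.12218388] 0.033726423155547386 [-0.26148994  0.71503394 -0.27780014]
[0.6547701  0.05665479 0.12408663]
[0.65596749 0.05646353 0.12608749]
```

View pics/s5.png

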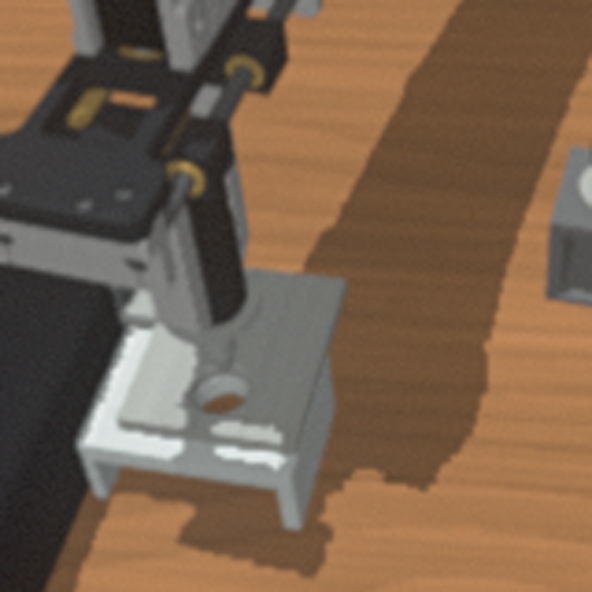

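View pics/w5.png

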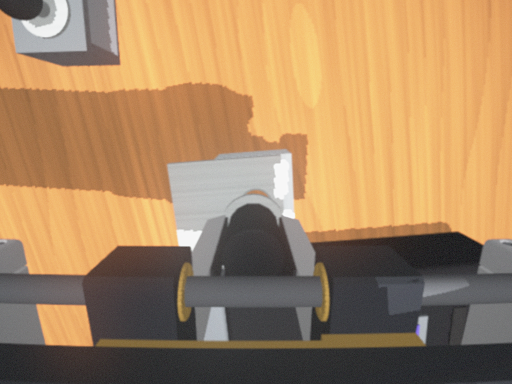

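View pics/t5.png

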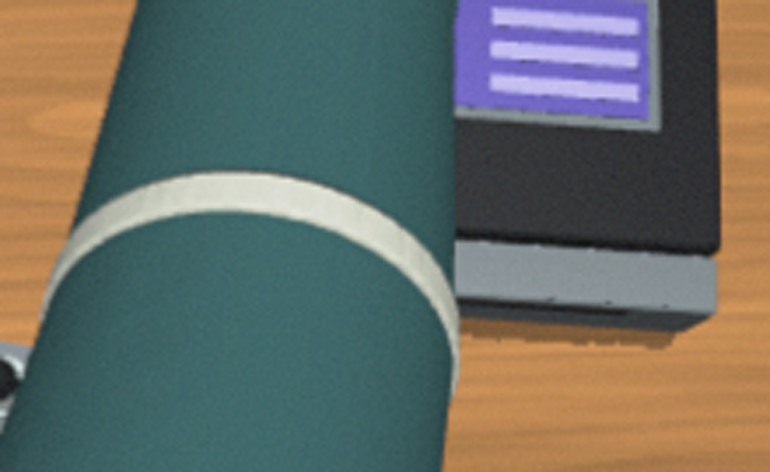

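```bash
python3 - <<'E'
from h import *
S=camT('scene')
for n,p in {'nose':(.655,.0548,.069),'flange':(.655,.0548,.1135),'knobtop':(.655,.0548,.167),'fl_l':(.655,.0548-.022,.1135),'fl_r':(.655,.0548+.022,.1135),'hole':(.6565,.0545,.055)}.items():
  u,v=proj('scene',np.array(p),S); print(n,round((u-139.6)*3.7),round((v-149.6)*3.7))
s=cv2.imread('pics/s5.png')[230:450,80:380]; cv2.imwrite('pics/s5z.png',cv2.resize(s,None,fx=2.6,fy=2.6,interpolation=cv2.INTER_CUBIC))
E
```

```text
nose 218 369
flange 204 306
knobtop 185 221
fl_l 154 303
fl_r 254 309
hole 221 390
```

View pics/s5z.png

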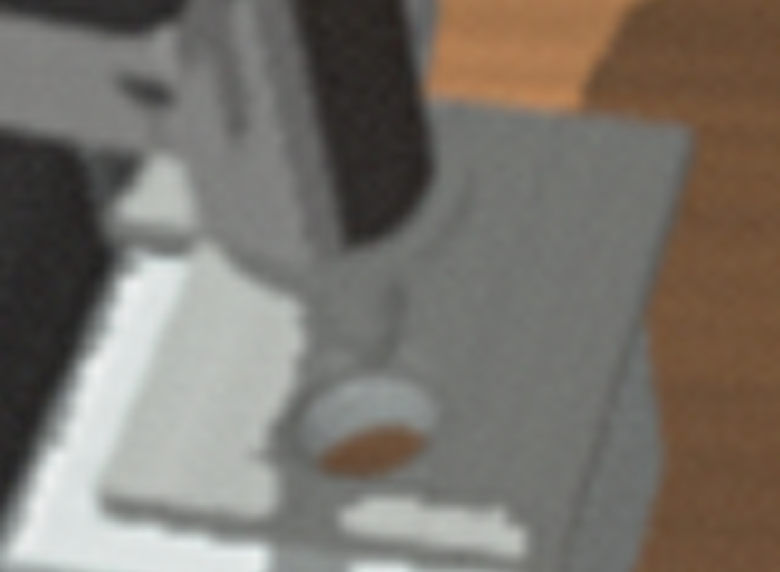

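The scene view puts the pin about 2 mm too far in +y compared with the hole. I'll correct that by -2 mm and go down.

Emit:
send_rows --steps '[[[0,-2,0],[0,0,0],0],[[0,-2,-8],[0,0,0],0],[[0,-2,-16],[0,0,0],0],[[0,-2,-24],[0,0,0],0],[[0,-2,-30],[0,0,0],0]]'

```text
time_s: 10.35
tcp_pos: [0.6554, 0.0542, 0.0943]
tool_rot: [-1.572, -0.0, -1.743]
contact_force: [0.6, -0.5, -1.4]
width: 0.0334
```

```bash
python3 - <<'E'
from h import *
s=status.get_state();print(s['tcp_pos'],s['width'],s['contact_force'])
t=optics.grab_frame('scene')
cv2.imwrite('pics/s6.png',cv2.resize(t[190:290,150:260],None,fx=6,fy=6,interpolation=cv2.INTER_CUBIC))
E
```

```text
[0.65542978 0.05423437 0.09429884] 0.03342765965968334 [ 0.56622193 -0.51015068 -1.39115902]
```

View pics/s6.png

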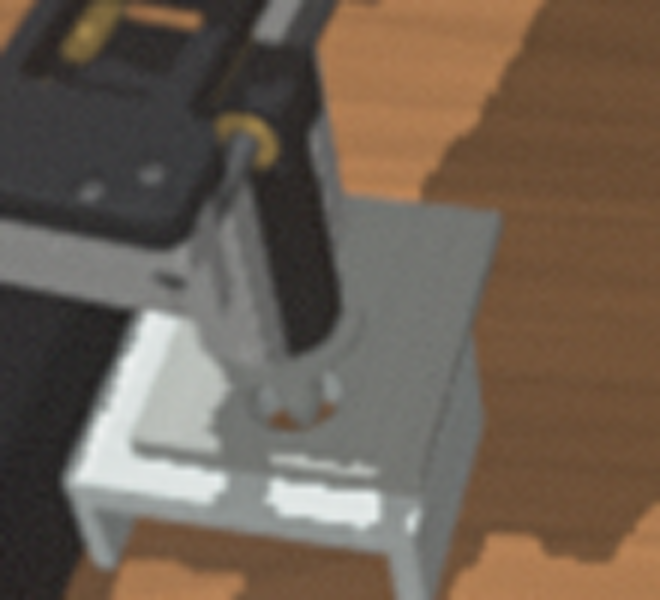

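The nose is centred in the hole with no side force, so I'll continue down.

Emit:
send_rows --steps '[[[0,0,-6],[0,0,0],0],[[0,0,-12],[0,0,0],0],[[0,0,-18],[0,0,0],0],[[0,0,-23],[0,0,0],0],[[0,0,-26],[0,0,0],0]]'

```text
time_s: 10.9
tcp_pos: [0.6556, 0.0541, 0.0688]
tool_rot: [-1.571, -0.0, -1.743]
contact_force: [0.8, -0.4, -0.1]
width: 0.0334
```

Emit:
send_rows --steps '[[[0,0,-1],[0,0,0],0],[[0,0,-2],[0,0,0],0],[[0,0,-3],[0,0,0],0],[[0,0,-3],[0,0,0],0],[[0,0,-3],[0,0,0],0]]'

```text
time_s: 11.4
tcp_pos: [0.6559, 0.0542, 0.0666]
tool_rot: [-1.571, 0.0, -1.743]
contact_force: [-0.3, 0.3, 0.3]
width: 0.0336
```

Emit:
send_rows --steps '[[[0,0,-1],[0,0,0],0],[[0,0,-2],[0,0,0],0],[[0,0,-2],[0,0,0],0],[[0,0,-2],[0,0,0],0],[[0,0,-2],[0,0,0],0]]'

```text
time_s: 11.9
tcp_pos: [0.656, 0.0542, 0.0655]
tool_rot: [-1.57, 0.001, -1.743]
contact_force: [-5.5, 0.8, 14.6]
width: 0.0338
```

The flange is seated, with 14.6 N at the expected height. Now I'll release and lift straight up.

Emit:
send_rows --steps '[[[0,0,1],[0,0,0],0.75],[[0,0,1],[0,0,0],0.75],[[0,0,1],[0,0,0],0.75],[[0,0,1],[0,0,0],0.75],[[0,0,1],[0,0,0],0.75]]'

```text
time_s: 12.4
tcp_pos: [0.6557, 0.0541, 0.0653]
tool_rot: [-1.571, -0.0, -1.743]
contact_force: [-0.1, -0.5, -0.3]
width: 0.0689
```

Emit:
send_rows --steps '[[[0,0,15],[0,0,0],0.75],[[0,0,40],[0,0,0],0.75],[[0,0,80],[0,0,0],0.75],[[0,0,120],[0,0,0],0.75],[[0,0,150],[0,0,0],0.75]]'

```text
time_s: 12.9
tcp_pos: [0.6562, 0.0538, 0.2192]
tool_rot: [-1.569, 0.001, -1.743]
contact_force: [0.3, -0.5, 1.3]
width: 0.0704
```

Emit:
send_rows --steps '[[[-40,30,0],[0,0,0],0.75],[[-80,60,0],[0,0,0],0.75],[[-120,90,0],[0,0,0],0.75],[[-150,130,0],[0,0,0],0.75],[[-170,170,0],[0,0,0],0.75]]'

```text
time_s: 13.4
tcp_pos: [0.4839, 0.2253, 0.2168]
tool_rot: [-1.571, 0.002, -1.743]
contact_force: [1.1, 0.6, -0.0]
width: 0.0705
```

```bash
python3 - <<'E'
from h import *
s=status.get_state();print(s['tcp_pos'],s['width'],s['contact_force'])
t=optics.grab_frame('scene');S=camT('scene')
pp=optics.place_of('scene','pin_grip')
cv2.imwrite('pics/s7.png',cv2.resize(t[150:310,100:360],None,fx=3,fy=3,interpolation=cv2.INTER_CUBIC))
t=optics.grab_frame('top');T=camT('top');cv2.imwrite('pics/t7.png',cv2.resize(t[80:215,235:425],None,fx=4,fy=4,interpolation=cv2.INTER_CUBIC))
qq=optics.place_of('top','pin_grip')
for p in pp:print('s',np.round(p['pixel'],1),atz('scene',p['pixel'],.082,S).round(4))
for p in qq:print('t',np.round(p['pixel'],1),atz('top',p['pixel'],.082,T).round(4))
for p in pp:
  for q in qq:
    x,r=tri([ray('scene',p['pixel'],S),ray('top',q['pixel'],T)])
    if r[0]<.006 and .03<x[2]<.12: print(x.round(4),r[0])
E
```

```text
[0.48387168 0.2252513  0.21676555] 0.07050303951753757 [ 1.14355414  0.59791008 -0.0083252 ]
s [337.9 165.8] [0.4309 0.3051 0.082 ]
s [196.3 240.7] [0.6471 0.0512 0.082 ]
s [338.5 254.1] [0.6584 0.2871 0.082 ]
t [285.3 128.1] [0.6574 0.0491 0.082 ]
[0.654  0.0518 0.0906] 0.0020658960697679703
```

View pics/s7.png

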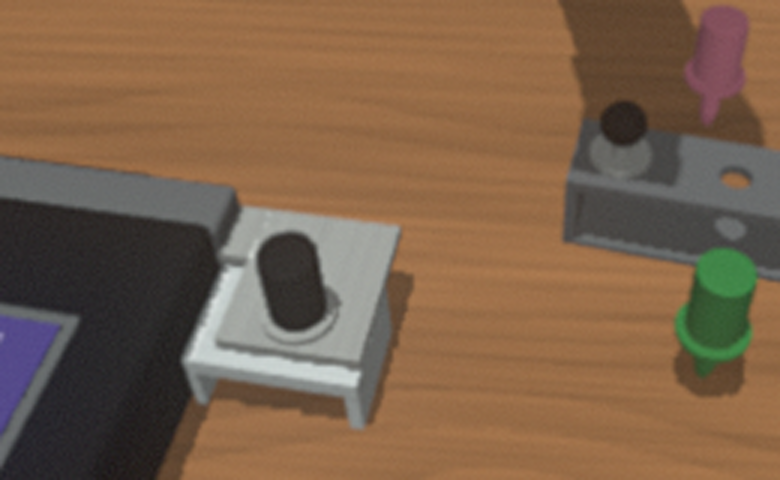

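View pics/t7.png

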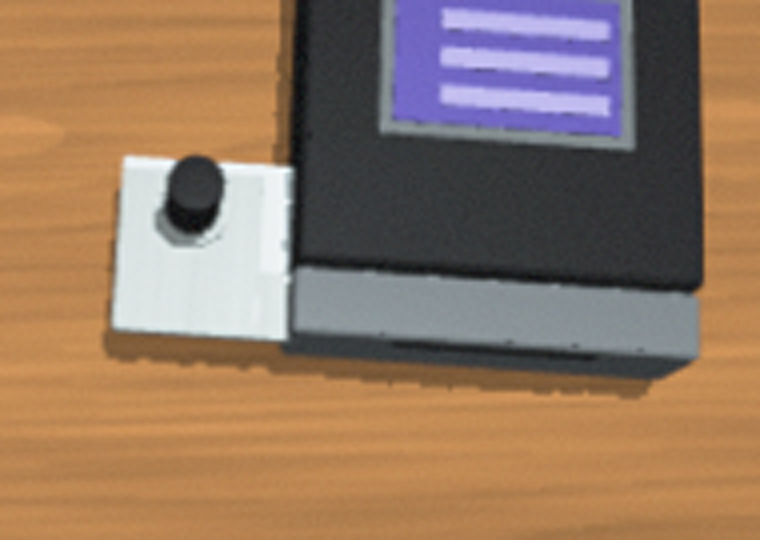

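In the last pictures the pin stands upright with its flange flat on the tab: base at (297,320) in the scene crop, (193,225) in the top crop. The tab's front edge is at the same top-view row (162.5) as after the push, so the tray is still home. The decoys have not moved.

```bash
python3 -c "
from rig import order;print(order.hand_in())"
```

```text
the job is handed in; nothing more can be done
None
```

I pushed the tray in to its hard stop, then moved the transit pin from the stand into the aligned holes, let go and handed the job in at about 13.6 s.

- **Tray:** it stopped at the position I expected, with about 18 N at the end. From two views the tab hole came out at (0.6565, 0.0543). That is within 1 mm of where I had measured the ear hole before the push.
- **Pin:** the flange met the tab at the expected height, with 14.6 N. The last pictures show the pin upright, its flange flat on the tab, the tray still home and the gripper clear. The green and pink look-alikes were not touched.
- **Disagreements:** before insertion the scene camera showed the pin about 2 mm too far in +y, which I corrected. At the end the network's two-view fix put the knob about 9 mm above the nominal height. It had also read about 5 mm high while the pin stood in the stand, so I relied on the contact force and the pictures instead.

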